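# Read the code on the tilted fishplate clip

## Task

Pick up the orange hand-held code reader and read the code on the black iron fishplate clip: point the reader's hood squarely at the middle of the white code square, its window about 50 mm away, and hold it still there for two seconds without touching the clip. Then gently stand the reader back upright on its round rubber pad, wholly on the pad, and let go; leave the clip, the rests, the other bolt and the measuring tools where they are.

Things in the scene. Friction and masses are not known exactly. Their poses are not given: they have to be found in the camera images.
- reader: Loose orange code reader, 120 mm tall, 0.2-0.3 kg, standing on its black cone hood on the pad. Origin: centre of its flat window at the hood's bottom; z up the handle; it looks along -z. Hood: 56 mm across up to 12 mm over the origin, 34 mm at 38 mm. Handle: straight flat-sided bar 34 mm (x) by 30 mm (y), from 38 to 120 mm over the origin; best held from above, 95 mm over the origin.
- reader_focus (a point): The reader's reading point: on its axis, 50 mm out in front of the window (0, 0, -50 mm in the reader's frame, same axes). It is inside the pad and table while the reader stands on the pad.
- pad: Fixed round black rubber pad on the table, 120 mm across, 10 mm thick, on which the reader stands. Origin: centre of its underside, on the table.
- mark (a point): Middle of the white 30 mm square with a black code on the top face of the black clip. z points squarely out of the code face (30 to 40 degrees from straight up; mostly to the robot's left), x and y lie in the face.
- clip: Black iron fishplate clip, 62 mm (x) by 112 mm (y) by 12 mm, clamped on an 8 mm steel plate that is stiffly hinged in a blue rest; its two ends rise 9 mm over its top face. Origin: on the hinge line, middle of the plate's underside; z square out of the clip's top face, which lies 20 mm along z. The code square lies 16 mm along y from the middle.
- rest_a: Blue inspection rest that holds the clip: fixed base 110 mm (x) by 150 mm (y), two upright side cheeks 83 mm high at y = +-69 mm, between them the tilted steel plate, 96 by 124 mm, pivoting at 66 mm height; with the clip on it nothing of it stands higher than 125 mm. Origin: centre of its underside; the plate faces up and towards -x.
- rest_b: A second such blue rest that holds a muddy track bolt beside a steel bar with a similar code square: not the one to read. Same sizes, also at most 125 mm high. Origin: centre of its underside.
- bolt: Loose muddy track bolt lying on the table, 101 mm long along its y, with a 36 mm square head and nut; a bystander. Origin: on the table under its shank.
- caliper: Loose caliper with a yellow slide, 190 mm long along its y, 15 mm high; a bystander. Origin: on the table under the middle of its beam.
- gauge: Loose brass depth gauge, 90 mm by 76 mm, 20 mm high; a bystander. Origin: on the table under the middle of its cross-bar.
Not all that is in view belongs to the job. Of the things that look like the reader, the smaller one is meant.

How it is judged:
By the outcome, as a careful person would: the job done as asked, in the order asked, and still so for the second after the job is handed in, with the robot touching nothing.
It also fails if it takes over 56 s, if anything falls off the work surface, if the arm or the gripper's body presses on something with over 40 N, if the wrist force passes 120 N, or if a joint passes its speed limit or range.

## Robot

A 6-joint arm with a two-finger parallel gripper is mounted at the origin on the work surface. World frame = base frame: x ahead of the robot, y to its left, z up, the work surface at z = 0. Lengths are in m, angles in rad, forces in N, time in s.
With the tool pointing down it reaches from about 0.375 to 0.9 m from the base axis. Payload 3.1 kg.
Tool frame: the origin (TCP) lies midway between the tips of the shut fingers; the grasp point (between the pads) lies 19 mm behind it (manip.pinch_z is the distance from the TCP to the grasp point, in m); z points along the fingers, y is the line along which they close (so a half turn about z gives the same grasp; the last joint's range is limited). The gripper opens to 85 mm and grips with 20 to 120 N. Pads are 22 mm wide; open, the fingers measure 114 mm over their backs; the gripper's body (76 mm by 85 mm) begins 54 mm behind the grasp point. The pads swing forward as they close: fully open they stand 13 mm farther back than shut.
Start: joints at [-1.411, 0.527, 1.433, -0, 1.181, -0.178], TCP at [0.208, -0.589, 0.231] pointing down, gripper open.
Joint ranges: [-3.08, 3.08], [-0.75, 2.2], [0.22, 2.44], [-1.43, 4.57], [0, 2.65], [-2.85, 2.85]. Speed limits (rad/s): [2.79, 2.79, 3.14, 3.14, 3.14, 3.14].

## Interface

Orientations are given as a unit quaternion [x, y, z, w].
In Python, from station import manip, viewer, ticket gives the robot as it stands.
- The arm moves only by the shell command python3 -m creep 'ROWS' [FORCE]. ROWS is JSON, a list of rows, each an object with "slide": the shift along the tool's x, y, z in cm, a list of three; "angular": the turn, a rotation vector about the tool's x, y, z in rad, a list of three; "claw": the opening, from -1 (shut) to 1 (fully open). A call has 1 to 10 rows; each row shifts and turns the commanded pose from where the row before left it, along the tool's axes as they then stand; what a row does not reach is not made up. A row lasts 1/12 s, in which the tool goes at most 41.7 mm and 7.16 degrees, less where a joint would pass 70% of its speed; a pose out of reach is approached as far as the arm can. A call with a gripper value outside its range is refused whole. The fingers move at their own pace and stop on an object; FORCE is the grip in N (left out, the last holds). Time passes only in rows, so rows that do not move let the fingers close. It gives the time, the measured TCP pose, the force, the opening and the grip force at its end, in the units of the state.
- manip.sense(): the state, without advancing time (a new reading comes with each control period).
- viewer.snapshot(name): name is "side" or "top" or "wrist"; returns the picture (384x512x3 uint8, blue, green, red); there is no depth.
- viewer.calibration(name): a dict with "fov_y" (degrees; the focal length in pixels is half the picture's height over the tangent of half this angle, whatever the lens; pixels are square), "cx", "cy" (the principal point, pixels), "T" (4x4, takes a point from camera to world coordinates); the wrist camera has in their place "tool_from_camera" (4x4, takes a point from camera to tool coordinates, whose origin is the TCP and whose axes are the flange's). Camera axes: x right, y up, looking along -z (the intrinsics and any distortion apply to the point x, -y, -z); pixel columns grow to the right and rows downward; lengths in m; the calibration is good to about 2 mm. A picture is of the moment at which its call begins: read the wrist's pose just before it. calibration takes no time and is no camera call.
- ticket.sign_off(): hands the job in; it is judged then, once.
The state is a dict: "t": time; "q": joint angles; "qd": joint speeds; "tau": joint torques, N m; "tcp_pos": TCP position; "tool_rot": TCP orientation; "force": force on the tool from outside, world axes, zero at the start; "ft_torque": the same for the moment, N m; "finger_gap": opening from 0.0 (shut) to 1.0 (fully open); "gripper_force": force on a finger pad.
Only numpy, scipy, OpenCV 4.12 (cv2) and the standard library are available. Lean on these libraries where they do the work, as an engineer would, in place of code of your own. Each camera call takes 0.05 s, during which the arm holds its last target. There are 200 camera calls.

## Working session

There is one attempt and no reset: what is moved stays moved. The work goes in short steps, Python scripts to look and compute and a shell command to move; the robot and the scene stay as the last step left them, time stands still between calls to the robot, and variables do not carry over. Pictures are saved under pics/ and viewed, at most 11 in all, crops included, and the job is handed in when it is done.

```bash
mkdir -p pics; ls
python3 - <<'E'
from station import manip, viewer
import cv2, numpy as np
s=manip.sense(); print(s)
for n in ("top","side","wrist"):
    c=viewer.calibration(n); print(n,{k:(np.round(v,4).tolist() if not isinstance(v,(str,dict)) else v) for k,v in c.items()})
a=viewer.snapshot("top"); b=viewer.snapshot("side")
cv2.imwrite("pics/top.png",a); cv2.imwrite("pics/side.png",b)
cv2.imwrite("pics/top2.png",cv2.resize(a,(800,600),interpolation=cv2.INTER_CUBIC));cv2.imwrite("pics/side2.png",cv2.resize(b,(800,600),interpolation=cv2.INTER_CUBIC))
print(manip.pinch_z)
E
```

```text
pics
{'t': 0.0, 'q': array([-1.41049253e+00,  5.28457954e-01,  1.43389147e+00, -5.82607262e-06,
        1.18139166e+00, -1.78472980e-01]), 'qd': array([ 4.47439380e-04, -1.62896122e-05, -2.32685360e-04,  7.76910448e-04,
        3.05528316e-05,  1.72753181e-03]), 'tau': array([ 2.35970577e-05, -4.42355382e+01, -1.78029281e+01, -9.57475004e-05,
        8.43898393e-03,  6.19093555e-06]), 'tcp_pos': array([ 0.20763591, -0.58875132,  0.23034211]), 'tool_rot': array([ 9.85687301e-01,  1.68580517e-01,  7.06501037e-06, -1.07419420e-03]), 'force': array([-0.00053095, -0.0858973 ,  0.2276127 ]), 'ft_torque': array([-0.05067264, -0.01770802,  0.03080428]), 'gripper_force': 0.0, 'finger_gap': 1.0002388816247592}
top {'fov_y': 43.4569, 'cx': 251.4458, 'cy': 187.3937, 'T': [[0.0171, 0.9801, -0.1978, 0.397], [-0.9998, 0.0159, -0.0075, -0.0182], [-0.0042, 0.1979, 0.9802, 1.1659], [0.0, 0.0, 0.0, 1.0]]}
side {'fov_y': 48.4397, 'cx': 256.024, 'cy': 193.4765, 'T': [[-0.8672, 0.3559, -0.3482, 0.2396], [-0.4979, -0.626, 0.6003, 0.615], [-0.0043, 0.6939, 0.72, 0.8095], [0.0, 0.0, 0.0, 1.0]]}
wrist {'fov_y': 66.9762, 'cx': 256.3612, 'cy': 192.428, 'tool_from_camera': [[0.0005, 0.9454, 0.326, 0.0835], [1.0, -0.0002, -0.0009, -0.0005], [-0.0008, 0.326, -0.9454, -0.143], [0.0, 0.0, 0.0, 1.0]]}
0.0187
```

View pics/top2.png

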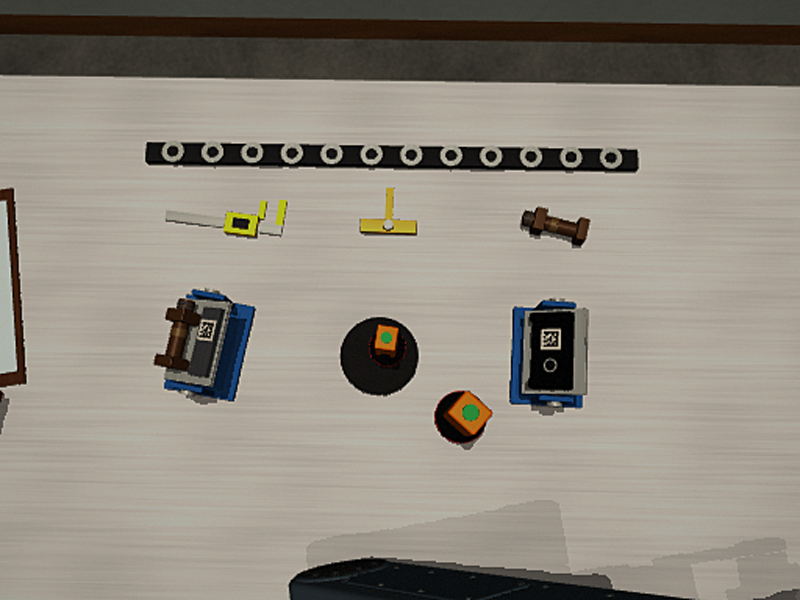

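View pics/side2.png

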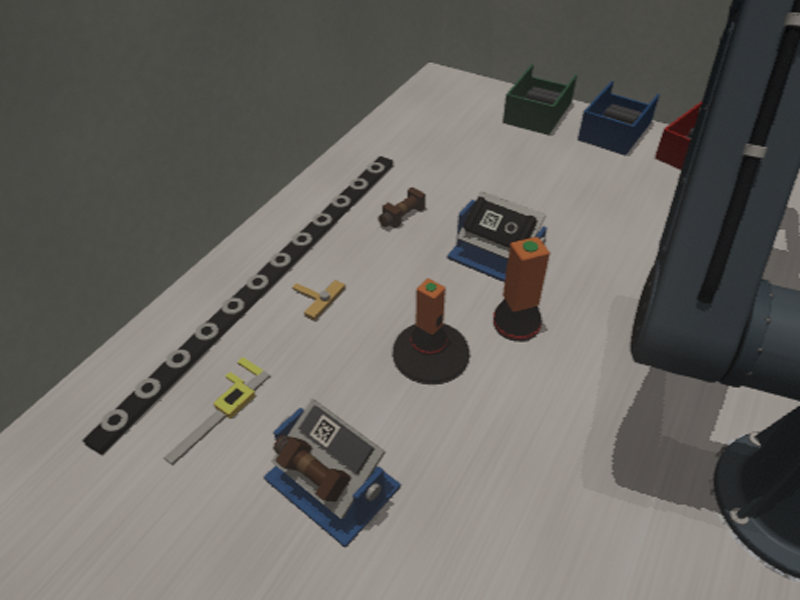

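The top view shows these candidates (800x600 pixels):
- **Reader:** the orange one standing on the pad is at (387,340), and a bigger one off the pad is at (470,412). I choose the smaller, on the pad.
- **Clip:** the black clip in its rest is at (550,350) on the robot's right. The bolt and bar in the other rest at (205,340) also carry a code, but that is not the one to read.

Next is the close crop.

Run:
```python
import cv2,numpy as np
t=cv2.imread("pics/top.png");s=cv2.imread("pics/side.png")
def c(im,x,y):
    o=cv2.resize(im[y:y+75,x:x+100],None,fx=4,fy=4,interpolation=cv2.INTER_CUBIC)
    o=cv2.convertScaleAbs(o,alpha=1.5)
    for k in range(0,100,10):
        cv2.line(o,(4*k,0),(4*k,6 if k%50 else 14),(255,0,255),1)
        if k<75: cv2.line(o,(0,4*k),(6 if k%50 else 14,4*k),(255,0,255),1)
    return o
cv2.imwrite("pics/crop.png",np.vstack([np.hstack([c(t,198,180),c(t,302,187)]),np.hstack([c(s,226,170),c(s,270,107)])]))
```

```text
(no output)
```

View pics/crop.png

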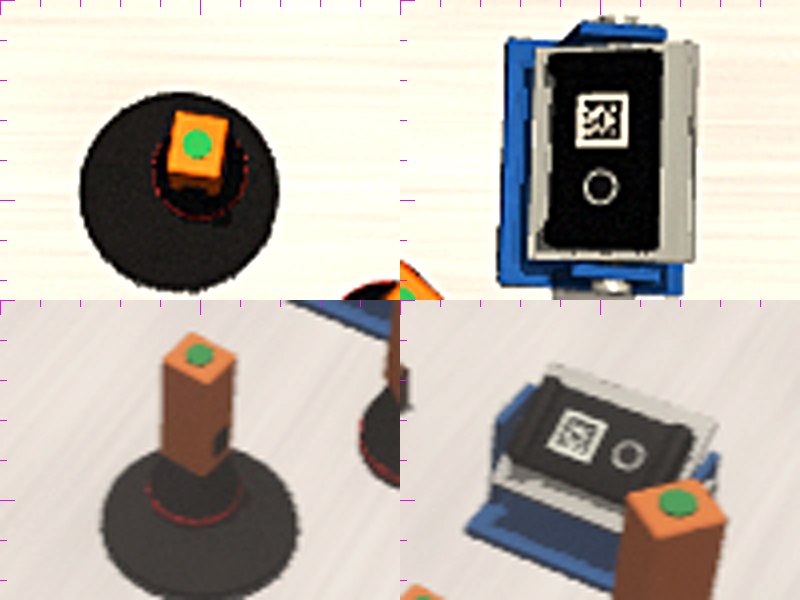

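```bash
cat > h.py <<'E'
import numpy as np, cv2
from scipy.spatial.transform import Rotation as R
from scipy.optimize import least_squares
from station import manip, viewer
def cam(n,s=None):
    c=viewer.calibration(n); f=192/np.tan(np.radians(c["fov_y"])/2)
    K=np.array([[f,0,c["cx"]],[0,f,c["cy"]],[0,0,1]])
    if n=="wrist":
        s=s or manip.sense(); W=np.eye(4); W[:3,:3]=R.from_quat(s["tool_rot"]).as_matrix(); W[:3,3]=s["tcp_pos"]
        T=W@np.array(c["tool_from_camera"])
    else: T=np.array(c["T"])
    return K,T
def proj(ct,P):
    K,T=ct; P=np.atleast_2d(P); p=(P-T[:3,3])@T[:3,:3]; p=p*[1,-1,-1]; p=p@K.T
    return p[:,:2]/p[:,2:]
def ray(ct,uv):
    K,T=ct; d=np.linalg.inv(K)@[uv[0],uv[1],1]; return T[:3,3],T[:3,:3]@(d*[1,-1,-1])
def onz(ct,uv,z):
    o,d=ray(ct,uv); return o+d*(z-o[2])/d[2]
def tri(obs,x0=(0.4,0,0.1)):
    return least_squares(lambda X:np.concatenate([proj(c,X)[0]-uv for c,uv in obs]),x0)
def delta(pos,rot,s=None):
    "slide (cm) in present tool axes, rotvec in tool axes"
    s=s or manip.sense(); r=R.from_quat(s["tool_rot"])
    return np.round(r.inv().apply(np.array(pos)-s["tcp_pos"])*100,2),np.round((r.inv()*rot).as_rotvec(),4)
def snap(n,name):
    s=manip.sense(); im=viewer.snapshot(n); cv2.imwrite(f"pics/{name}.png",im); np.save(f"pics/{name}.npy",np.r_[s["tcp_pos"],s["tool_rot"]]); return im,cam(n,s)
E
python3 - <<'E'
from h import *
t=cam("top");s=cam("side")
C=lambda x,y,ox,oy:np.array([ox+(x+.5)/4-.5,oy+(y+.5)/4-.5])
g=tri([(t,C(197,144,198,180)),(s,C(200,55,226,170))]);print("dot",g.x.round(4),g.fun.round(2))
for n,p in dict(a=(173,111),b=(228,116),c=(224,178),d=(168,170)).items(): print(n,onz(t,C(*p,198,180),.13).round(4))
print("sidecorn",[onz(s,C(*p,226,170),.13).round(4).tolist() for p in ((190,32),(235,58),(208,83),(163,65))])
for p in ((80,190),(279,190),(180,92),(180,292)): print("pad",onz(t,C(*p,198,180),.01).round(4))
m=tri([(t,C(202,120,302,187)),(s,C(178,136,270,107))]);print("mark",m.x.round(4),m.fun.round(2))
r=tri([(t,C(200,187,302,187)),(s,C(228,156,270,107))]);print("ring",r.x.round(4),r.fun.round(2))
print("other reader",onz(t,(470*.64,412*.64),.15), "restb",onz(t,(210*.64,340*.64),.1))
print(delta(g.x,R.from_euler("x",np.pi)))
E
```

```text
dot [ 0.5444 -0.0011  0.1301] [-0.13 -0.41  0.44  0.11]
a [0.5614 0.012  0.13  ]
b [ 0.5591 -0.018   0.13  ]
c [ 0.5252 -0.0163  0.13  ]
d [0.5291 0.014  0.13  ]
sidecorn [[0.5592, -0.0147, 0.13], [0.5272, -0.0086, 0.13], [0.5312, 0.0164, 0.13], [0.5598, 0.0164, 0.13]]
pad [0.5314 0.0705 0.01  ]
pad [ 0.5334 -0.0493  0.01  ]
pad [0.5922 0.0115 0.01  ]
pad [0.4714 0.009  0.01  ]
mark [ 0.5525 -0.2387  0.0829] [-0.09 -0.31  0.37  0.08]
ring [ 0.5149 -0.2367  0.0823] [-0.12 -0.45  0.53  0.12]
other reader [ 0.44158812 -0.11598562  0.15      ] restb [0.53917597 0.24994236 0.1       ]
(array([ 51.29, -44.22,  10.14]), array([-0.002 ,  0.    ,  0.3388]))
```

Looking at the crop:
- **Reader:** the dot at top (247,216) / side (276,184) is the small reader on the pad, and it is confirmed as the one to take.
- **Code square:** it is at top (352,217) / side (314,141).

I'll fly to the reading pose empty-handed first, to measure the code with the wrist camera.

Run:
```python
from h import *
print(delta([0.5525,-0.141,0.225],R.from_euler('x',np.pi-0.61)))
s=manip.sense(); r=R.from_euler('x',np.pi)
print(delta([0.5525,-0.141,0.225],r)[1], (r.inv()*R.from_euler('x',np.pi-0.61)).as_rotvec())
```

```text
(array([ 47.41, -30.77,   0.62]), array([-0.6061, -0.1033,  0.3282]))
[-0.002   0.      0.3388] [-0.61  0.    0.  ]
```

```bash
python3 -m creep '[{"slide":[2.96,-1.92,0],"angular":[0,0,0],"claw":1},{"slide":[2.96,-1.92,0],"angular":[0,0,0],"claw":1},{"slide":[2.96,-1.92,0],"angular":[0,0,0],"claw":1},{"slide":[2.96,-1.92,0],"angular":[0,0,0],"claw":1},{"slide":[2.96,-1.92,0],"angular":[0,0,0],"claw":1},{"slide":[2.96,-1.92,0],"angular":[0,0,0],"claw":1},{"slide":[2.96,-1.92,0],"angular":[0,0,0],"claw":1},{"slide":[2.96,-1.92,0],"angular":[0,0,0],"claw":1},{"slide":[2.96,-1.92,0],"angular":[0,0,0],"claw":1},{"slide":[2.96,-1.92,0],"angular":[0,0,0],"claw":1}]' 40
python3 -m creep '[{"slide":[2.96,-1.92,0],"angular":[0,0,0],"claw":1},{"slide":[2.96,-1.92,0],"angular":[0,0,0],"claw":1},{"slide":[2.96,-1.92,0],"angular":[0,0,0],"claw":1},{"slide":[2.96,-1.92,0],"angular":[0,0,0],"claw":1},{"slide":[2.96,-1.92,0],"angular":[0,0,0],"claw":1},{"slide":[2.96,-1.92,0],"angular":[0,0,0],"claw":1},{"slide":[0,0,0],"angular":[0,0,0.113],"claw":1},{"slide":[0,0,0],"angular":[0,0,0.113],"claw":1},{"slide":[0,0,0],"angular":[0,0,0.113],"claw":1}]'
python3 -m creep '[{"slide":[0,0,0],"angular":[-0.102,0,0],"claw":1},{"slide":[0,0,0],"angular":[-0.102,0,0],"claw":1},{"slide":[0,0,0],"angular":[-0.102,0,0],"claw":1},{"slide":[0,0,0],"angular":[-0.102,0,0],"claw":1},{"slide":[0,0,0],"angular":[-0.102,0,0],"claw":1},{"slide":[0,0,0],"angular":[-0.1,0,0],"claw":1},{"slide":[0,0,0],"angular":[0,0,0],"claw":1},{"slide":[0,0,0],"angular":[0,0,0],"claw":1}]'
python3 - <<'E'
from h import *
print(manip.sense()["q"].round(3), delta([0.5525,-0.141,0.225],R.from_euler('x',np.pi-0.61)))
im,_=snap("wrist","w1")
cv2.imwrite("pics/w1b.png",cv2.resize(im,(800,600),interpolation=cv2.INTER_CUBIC))
E
```

```text
t: 0.93
tcp_pos: [0.4237, -0.3082, 0.231]
tool_rot: [0.986, 0.168, -0.0, -0.0]
force: [0.8, 0.4, 0.7]
finger_gap: 0.999
gripper_force: 0.0
t: 1.68
tcp_pos: [0.5525, -0.1411, 0.2307]
tool_rot: [1.0, -0.002, -0.001, -0.0]
force: [-0.0, -0.0, 0.7]
finger_gap: 1.002
gripper_force: 0.0
t: 2.35
tcp_pos: [0.5519, -0.141, 0.2301]
tool_rot: [0.954, 0.002, -0.001, 0.299]
force: [0.5, 0.3, -0.4]
finger_gap: 1.001
gripper_force: 0.0
[-0.151  0.503  1.669 -0.731  1.007  1.832] (array([ 0.06, -0.29,  0.42]), array([-0.0025,  0.0012,  0.0036]))
```

View pics/w1b.png

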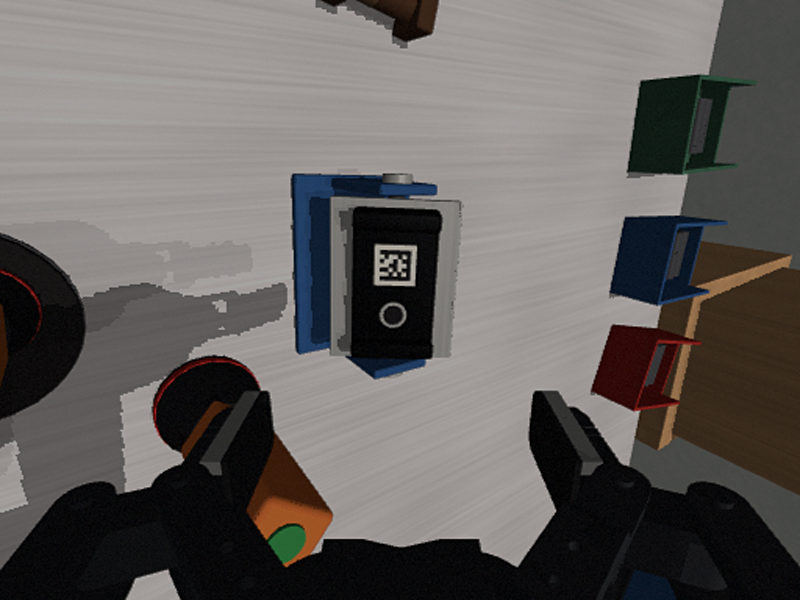

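The wrist view, taken nearly square-on, shows the code at (395,265) and the ring at (392,315). The clip is seen frontally, so tilt is poorly observed here. I'll take a second wrist view from the far (-y) side.

```bash
python3 -m creep '[{"slide":[0,0,0],"angular":[0.102,0,0],"claw":1},{"slide":[0,0,0],"angular":[0.102,0,0],"claw":1},{"slide":[0,0,0],"angular":[0.102,0,0],"claw":1},{"slide":[0,0,0],"angular":[0.102,0,0],"claw":1},{"slide":[0,0,0],"angular":[0.102,0,0],"claw":1},{"slide":[0,0,0],"angular":[0.1,0,0],"claw":1},{"slide":[0,3.6,0],"angular":[0,0,0],"claw":1},{"slide":[0,3.6,0],"angular":[0,0,0],"claw":1},{"slide":[0,3.6,0],"angular":[0,0,0],"claw":1},{"slide":[0,3.6,0],"angular":[0,0,0],"claw":1}]'
python3 -m creep '[{"slide":[0,3.6,0],"angular":[0,0,0],"claw":1},{"slide":[0,3.6,0],"angular":[0,0,0],"claw":1},{"slide":[0,0,0],"angular":[0,0,0],"claw":1},{"slide":[0,0,0],"angular":[0,0,0],"claw":1}]'
python3 - <<'E'
from h import *
im,_=snap("wrist","w2")
w1=cv2.imread("pics/w1.png")
# rough prediction of clip centre to place crops
P=np.array([.53,-.2387,.083])
s=manip.sense(); c=proj(cam("wrist",s),P)[0]; print(c)
def crop(im,x,y):
    x,y=int(x),int(y); o=cv2.convertScaleAbs(cv2.resize(im[y:y+120,x:x+80],None,fx=5,fy=5,interpolation=cv2.INTER_CUBIC),alpha=1.5,beta=15)
    for k in range(0,120,10):
        L=8 if k%50 else 18
        if k<80: cv2.line(o,(5*k,0),(5*k,L),(255,0,255),1)
        cv2.line(o,(0,5*k),(L,5*k),(255,0,255),1)
    return o
x2,y2=c[0]-45,c[1]-60; print("w2 crop origin",int(x2),int(y2))
cv2.imwrite("pics/c2.png",np.hstack([crop(w1,215,118),crop(im,x2,y2)]))
E
```

```text
t: 3.23
tcp_pos: [0.5521, -0.29, 0.2327]
tool_rot: [1.0, -0.001, 0.002, 0.0]
force: [1.0, 0.4, -0.3]
finger_gap: 1.004
gripper_force: 0.0
t: 3.57
tcp_pos: [0.5515, -0.3624, 0.232]
tool_rot: [1.0, -0.003, 0.001, 0.0]
force: [0.1, 0.3, -0.5]
finger_gap: 0.999
gripper_force: 0.0
[142.93703679 196.80973532]
w2 crop origin 97 136
```

View pics/c2.png

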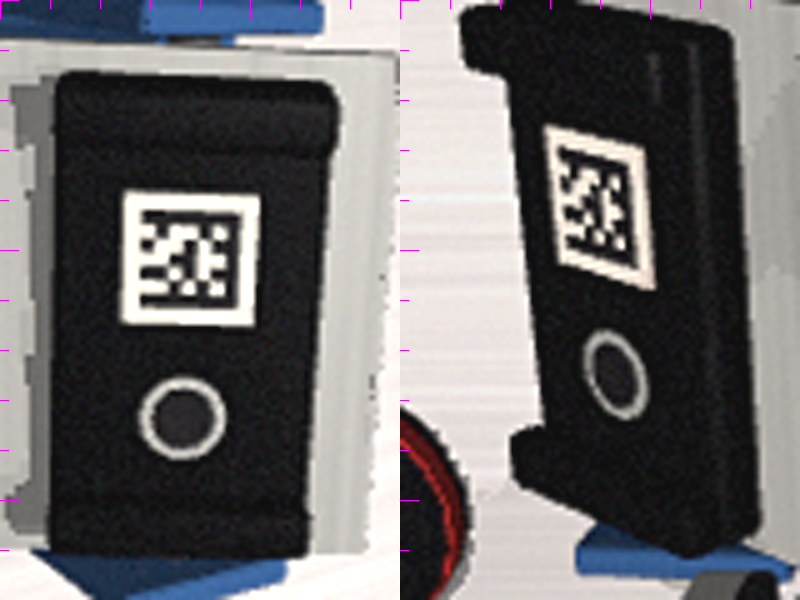

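```bash
cat > fit.py <<'E'
from h import *
def wc(n):
    a=np.load(f"pics/{n}.npy"); return cam("wrist",{"tcp_pos":a[:3],"tool_rot":a[3:]})
w1,w2,t,sd=wc("w1"),wc("w2"),cam("top"),cam("side")
C=lambda p,o,k:np.array(o)+(np.array(p,float)+.5)/k-.5
Q=np.array([[-15,31,20],[15,31,20],[15,1,20],[-15,1,20]])/1e3
o1=C([(122,191),(261,195),(254,326),(120,325)],(215,118),5)
o2=C([(144,125),(243,148),(255,291),(160,263)],(97,136),5)
ot=C([(177,93),(229,93),(229,147),(175,147)],(302,187),4)
rg=[(w1,C((182,418),(215,118),5)),(w2,C((215,375),(97,136),5)),(t,C((200,187),(302,187),4))]
l2=C([(112,80),(145,430)],(97,136),5); l1=C([(330,160),(308,500)],(215,118),5)
def ld(ct,A,B,pts):
    a,b=proj(ct,[A,B]); n=np.array([a[1]-b[1],b[0]-a[0]]); return (pts-a)@n/np.linalg.norm(n)
R0=R.from_matrix(np.array([[0,-.82,.57],[1,0,0],[0,.57,.82]]).T)
def res(x,use="12tel"):
    rt=R.from_rotvec(x[3:6])*R0; f=lambda P:rt.apply(P)+x[:3]; r=[]
    if "1" in use: r+=[(proj(w1,f(Q))-o1).ravel()]
    if "2" in use: r+=[(proj(w2,f(Q))-o2).ravel()]
    if "t" in use: r+=[(proj(t,f(Q))-ot).ravel()]
    r+=[proj(c,f([[0,x[6],.02]]))[0]-uv for c,uv in rg[:2]]
    if "l" in use:
        E=f(np.array([[-31,-40,20],[-31,40,20],[31,-40,20],[31,40,20]])/1e3)
        r+=[ld(w2,E[0],E[1],l2),ld(w1,E[2],E[3],l1)]
    return np.concatenate(r)
if __name__=="__main__":
  for use in ("12","12l","12t","12tl"):
    s=least_squares(res,[.53,-.25,.066,0,0,0,-.02],args=(use,)); x=s.x; rt=R.from_rotvec(x[3:6])*R0
    n=rt.apply([0,0,1]); print(use,x[:3].round(4),"ringy",x[6].round(4),"mark",(rt.apply([0,.016,.02])+x[:3]).round(4),"n",n.round(4),"tilt",np.degrees(np.arccos(n[2])).round(2),"y",rt.apply([0,1,0]).round(3),"rms",np.sqrt((s.fun**2).mean()).round(2))
  print(s.fun.round(2).tolist())
E
python3 fit.py
python3 - <<'E'
from h import *
print(delta([0.544,-0.001,0.235],R.from_euler('x',np.pi)), manip.sense()["q"].round(3))
E
```

```text
12 [ 0.5361 -0.2467  0.0664] ringy -0.0218 mark [ 0.5526 -0.2374  0.0837] n [0.0249 0.5036 0.8636] tilt 30.28 y [ 0.999 -0.047 -0.001] rms 0.27
12l [ 0.5357 -0.2481  0.0667] ringy -0.0217 mark [ 0.5524 -0.2376  0.083 ] n [0.0361 0.5636 0.8253] tilt 34.38 y [ 0.999 -0.049 -0.01 ] rms 0.6
12t [ 0.536  -0.2468  0.0664] ringy -0.0217 mark [ 0.5525 -0.2376  0.0837] n [0.025  0.4999 0.8657] tilt 30.04 y [ 0.999 -0.049 -0.   ] rms 0.38
12tl [ 0.5357 -0.2481  0.0666] ringy -0.0217 mark [ 0.5523 -0.2377  0.083 ] n [0.0354 0.5587 0.8286] tilt 34.05 y [ 0.999 -0.05  -0.009] rms 0.6
[0.44, 0.27, -0.53, 0.49, -0.45, 0.16, 0.22, -0.56, 1.72, 0.11, -0.18, 0.15, -0.41, -0.09, 1.12, -0.4, -0.28, 0.2, -0.83, -0.27, -1.12, -0.56, -0.14, -0.3, 0.2, 0.03, 0.36, -0.05, 1.42, 0.63, -0.46, -0.4]
(array([ -0.87, -35.92,  -0.3 ]), array([-0.0008, -0.0017, -0.0034])) [-0.749  0.573  1.342  0.002  1.225  0.825]
```

```bash
cat > fit2.py <<'E'
from fit import *
ims={k:cv2.GaussianBlur(cv2.cvtColor(cv2.imread(f"pics/{k}.png"),cv2.COLOR_BGR2GRAY).astype(np.float32),(0,0),.6) for k in ("w1","w2","top")}
def edges(im,c):
    out=[]
    for i in range(4):
        a,b=c[i],c[(i+1)%4]; n=np.array([(b-a)[1],-(b-a)[0]]); n/=np.linalg.norm(n)   # outward
        d=np.linspace(-1.8,3,97).astype(np.float32)
        for u in np.linspace(.12,.88,14):
            p=a+u*(b-a)+d[:,None]*n
            v=cv2.remap(im,p[:,:1].astype(np.float32),p[:,1:].astype(np.float32),cv2.INTER_CUBIC).ravel()
            k=v[:60].argmax(); m=(v[k]+v[k:].min())/2; j=k+np.argmax(v[k:]<m); out.append((i,*(a+u*(b-a)+d[j]*n)))
    return np.array(out)
obs=[(w1,edges(ims["w1"],o1)),(w2,edges(ims["w2"],o2)),(t,edges(ims["top"],ot))]
def res2(x,ks,full):
    # x: hinge pt xyz, yaw, tilt, ringy, edge offset, (roll)
    rt=R.from_euler("ZYX",[x[3],x[7] if full else 0,x[4]]); # frame: X=clip y, tilt about X
    B=R.from_matrix(np.array([[0,1,0],[-1,0,0],[0,0,1.]]).T)  # columns: clip x->-Y, y->X
    B=R.from_matrix(np.column_stack([[0,-1,0],[1,0,0],[0,0,1]]))
    rot=rt*B; f=lambda P:rot.apply(P)+x[:3]; r=[]
    for k in ks:
        c,e=obs[k]; q=proj(c,f(Q))
        for i in range(4):
            a,b=q[i],q[(i+1)%4]; n=np.array([(b-a)[1],-(b-a)[0]]); n/=np.linalg.norm(n)
            r.append(((e[e[:,0]==i,1:]-a)@n-x[6])*.27)
        r.append(proj(c,f([[0,x[5],.02]]))[0]-rg[k][1])
    return np.concatenate(r+[[(x[2]-.066)*500]]),rot
if __name__=="__main__":
  for ks in ((0,1),(0,1,2),(1,2)):
   for full in (0,1):
    s=least_squares(lambda x:res2(x,ks,full)[0],[.536,-.247,.066,0,-.55,-.02,0,0],loss="soft_l1",f_scale=.3); rot=res2(s.x,ks,full)[1]; n=rot.apply([0,0,1])
    print(ks,full,s.x.round(4),"mark",(rot.apply([0,.016,.02])+s.x[:3]).round(4),"n",n.round(4),"tilt",np.degrees(np.arccos(n[2])).round(2),"cost",s.cost.round(3))
E
python3 fit2.py
```

```text
(0, 1) 0 [ 0.5362 -0.2466  0.0663 -0.0496 -0.5286 -0.0219  0.1672  0.    ] mark [ 0.5527 -0.2374  0.0836] n [0.025  0.5037 0.8635] tilt 30.29 cost 0.07
(0, 1) 1 [ 0.5364 -0.2467  0.0663 -0.0493 -0.5291 -0.022   0.1807 -0.0081] mark [ 0.5527 -0.2373  0.0837] n [0.0179 0.5045 0.8632] tilt 30.32 cost 0.053
(0, 1, 2) 0 [ 0.536  -0.2468  0.0663 -0.0508 -0.5294 -0.0219  0.1811  0.    ] mark [ 0.5525 -0.2375  0.0836] n [0.0257 0.5044 0.8631] tilt 30.33 cost 0.673
(0, 1, 2) 1 [ 0.5362 -0.2468  0.0663 -0.0505 -0.5297 -0.022   0.1898 -0.0088] mark [ 0.5526 -0.2375  0.0837] n [0.0179 0.505  0.8629] tilt 30.35 cost 0.653
(1, 2) 0 [ 0.536  -0.2469  0.0667 -0.0496 -0.5296 -0.0218  0.1851  0.    ] mark [ 0.5525 -0.2377  0.0839] n [0.0251 0.5045 0.863 ] tilt 30.34 cost 0.577
(1, 2) 1 [ 0.5363 -0.2469  0.0665 -0.0561 -0.5303 -0.0221  0.2023 -0.0205] mark [ 0.5525 -0.2377  0.0841] n [0.0107 0.506  0.8625] tilt 30.41 cost 0.55
```

```bash
python3 -m creep '[{"slide":[0,-3.6,0],"angular":[0,0,0],"claw":1},{"slide":[0,-3.6,0],"angular":[0,0,0],"claw":1},{"slide":[0,-3.6,0],"angular":[0,0,0],"claw":1},{"slide":[0,-3.6,0],"angular":[0,0,0],"claw":1},{"slide":[0,-3.6,0],"angular":[0,0,0],"claw":1},{"slide":[0,-3.6,0],"angular":[0,0,0],"claw":1},{"slide":[0,-3.6,0],"angular":[0,0,0],"claw":1},{"slide":[0,-3.6,0],"angular":[0,0,0],"claw":1},{"slide":[0,-3.6,0],"angular":[0,0,0],"claw":1},{"slide":[-0.8,-3.6,0],"angular":[0,0,0],"claw":1}]'
python3 -m creep '[{"slide":[0,0,0],"angular":[0,0,0],"claw":1},{"slide":[0,0,0],"angular":[0,0,0],"claw":1}]'
python3 - <<'E'
from h import *
im,c=snap("wrist","w3")
print(proj(c,[[.5444,-.0011,.13]]))
cv2.imwrite("pics/w3b.png",cv2.resize(im,(800,600),interpolation=cv2.INTER_CUBIC))
E
```

```text
t: 4.45
tcp_pos: [0.5447, 0.0045, 0.2322]
tool_rot: [1.0, 0.001, 0.001, -0.0]
force: [0.8, -0.4, 0.3]
finger_gap: 1.005
gripper_force: 0.0
t: 4.62
tcp_pos: [0.543, 0.0047, 0.2319]
tool_rot: [1.0, 0.003, 0.0, -0.0]
force: [0.7, -0.6, 0.6]
finger_gap: 1.002
gripper_force: 0.0
[[263.1220427  189.96619824]]
```

View pics/w3b.png

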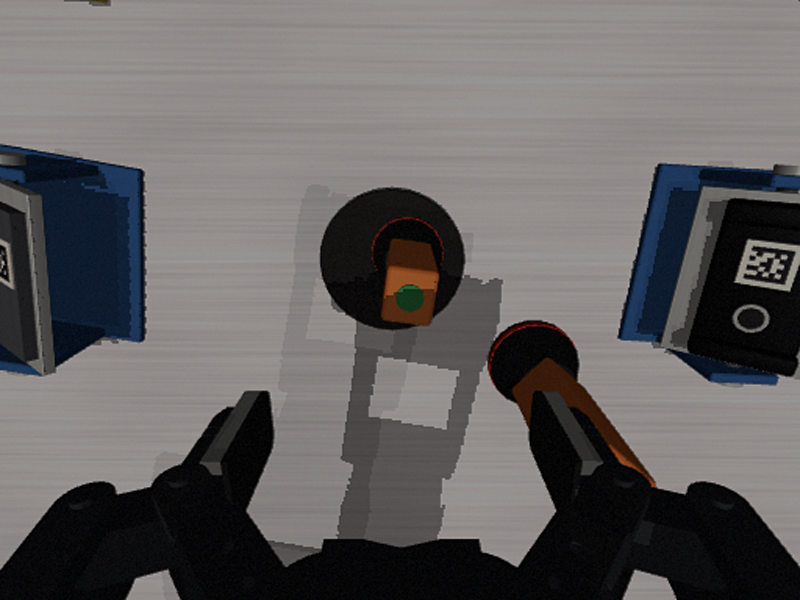

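Wrist view: the reader's dot is at (410,297), within a pixel of the triangulated prediction. Next I compute its yaw and the approach.

Run:
```python
from h import *
c=cam("wrist")
k=1.5625
P=[onz(c,(np.array(p)+.5)/k-.5,.13) for p in ((386,265),(437,268),(431,325),(381,320),(410,297))]
for p in P: print(p.round(4))
a=lambda v:np.degrees(np.arctan2(v[1],v[0]))
print(a(P[0]-P[3]),a(P[1]-P[2]),a(P[0]-P[1])-90,a(P[3]-P[2])-90)
print(delta([0.5443,-0.0008,0.085],R.from_euler('z',-3.6,degrees=True)*R.from_euler('x',np.pi)))
```

```text
[0.5641 0.0116 0.13  ]
[ 0.5625 -0.0169  0.13  ]
[ 0.5282 -0.0144  0.13  ]
[0.5312 0.0147 0.13  ]
[ 0.5454 -0.002   0.13  ]
-5.451898641547941 -4.15497495703421 -3.2747976743098235 -5.943968154480359
(array([ 0.03,  0.4 , 14.7 ]), array([-0.0001, -0.001 ,  0.0658]))
```

```bash
python3 -m creep '[{"slide":[0.1,0.45,0],"angular":[0,0,0.081],"claw":1},{"slide":[0,0,2.5],"angular":[0,0,0],"claw":1},{"slide":[0,0,2.5],"angular":[0,0,0],"claw":1},{"slide":[0,0,2.5],"angular":[0,0,0],"claw":1},{"slide":[0,0,2],"angular":[0,0,0],"claw":1},{"slide":[0,0,2],"angular":[0,0,0],"claw":1},{"slide":[0,0,1.6],"angular":[0,0,0],"claw":1},{"slide":[0,0,1.6],"angular":[0,0,0],"claw":1},{"slide":[0,0,0],"angular":[0,0,0],"claw":1},{"slide":[0,0,0],"angular":[0,0,0],"claw":1}]' 40
python3 - <<'E'
from h import *
print(delta([0.5450,-0.0013,0.085],R.from_euler('z',-4.5,degrees=True)*R.from_euler('x',np.pi)))
im,c=snap("wrist","w4"); im2,c2=snap("side","s4")
cv2.imwrite("pics/w4b.png",np.hstack([cv2.resize(im[60:360,156:356],(400,600)),cv2.resize(im2[80:305,200:350],(400,600))]))
E
```

```text
t: 5.5
tcp_pos: [0.5452, -0.0039, 0.0839]
tool_rot: [0.999, -0.041, -0.001, -0.0]
force: [0.5, 0.6, 0.2]
finger_gap: 0.999
gripper_force: 0.0
(array([-0.04, -0.25, -0.11]), array([-0.0003,  0.0013, -0.0043]))
```

View pics/w4b.png

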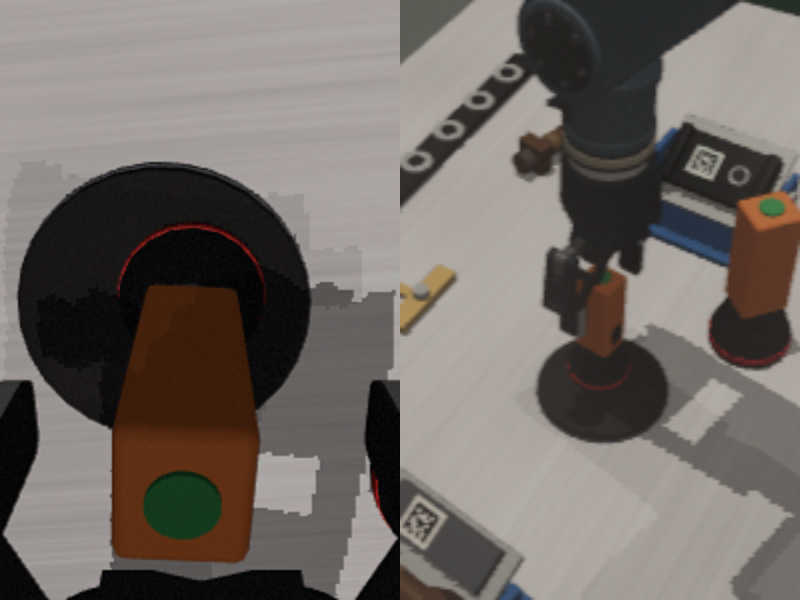

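Run:
```python
from h import *
c=cam("wrist")
im=cv2.imread("pics/w4.png"); hsv=cv2.cvtColor(im,cv2.COLOR_BGR2HSV)
P=[onz(c,np.array([156,60])+(np.array(p)+.5)/2-.5,.13) for p in ((113,427),(259,437),(246,562),(113,556),(182,505))]
for p in P: print(p.round(4))
a=lambda v:np.degrees(np.arctan2(v[1],v[0]))
print(a(P[0]-P[3]),a(P[1]-P[2]),a(P[0]-P[1])-90,a(P[3]-P[2])-90)
m=((hsv[...,0]>45)&(hsv[...,0]<80)&(hsv[...,1]>120)).astype(np.uint8); 
n,l,st,ce=cv2.connectedComponentsWithStats(m); i=1+st[1:,4].argmax(); print("dot",ce[i],onz(c,ce[i],.13).round(4))
```

```text
[0.5632 0.0126 0.13  ]
[ 0.5585 -0.0161  0.13  ]
[ 0.5268 -0.0117  0.13  ]
[0.5308 0.0169 0.13  ]
[0.5431 0.0008 0.13  ]
-7.501010294539506 -7.8991399706160905 -9.303413048366977 -8.025902491526068
dot [246.75644699 312.19006686] [0.5432 0.0007 0.13  ]
```

The handle is well between the fingers: its top centre is at crop (185,495) against a finger centre of 203. It is about 4 mm off-centre and about 3 degrees off in yaw, so I'll correct both and close.

```bash
python3 -m creep '[{"slide":[-0.1,-0.4,0],"angular":[0,0,0.06],"claw":1},{"slide":[0,0,0],"angular":[0,0,0],"claw":1},{"slide":[0,0,0],"angular":[0,0,0],"claw":0.2},{"slide":[0,0,0],"angular":[0,0,0],"claw":0},{"slide":[0,0,0],"angular":[0,0,0],"claw":-0.2},{"slide":[0,0,0],"angular":[0,0,0],"claw":-0.4},{"slide":[0,0,0],"angular":[0,0,0],"claw":-0.6},{"slide":[0,0,0],"angular":[0,0,0],"claw":-0.8},{"slide":[0,0,0],"angular":[0,0,0],"claw":-1},{"slide":[0,0,0],"angular":[0,0,0],"claw":-1}]' 40
python3 -m creep '[{"slide":[0,0,0],"angular":[0,0,0],"claw":-1},{"slide":[0,0,0],"angular":[0,0,0],"claw":-1},{"slide":[0,0,0],"angular":[0,0,0],"claw":-1}]' 60
```

```text
t: 6.43
tcp_pos: [0.5448, 0.0012, 0.0845]
tool_rot: [0.998, -0.071, 0.0, 0.0]
force: [0.2, 0.2, 3.3]
finger_gap: 0.342
gripper_force: 44.6
t: 6.68
tcp_pos: [0.5449, 0.0012, 0.0846]
tool_rot: [0.998, -0.071, 0.0, 0.0]
force: [0.2, -1.1, 5.0]
finger_gap: 0.345
gripper_force: 58.9
```

```bash
python3 -m creep '[{"slide":[0,0,-0.3],"angular":[0,0,0],"claw":-1},{"slide":[0,0,-0.6],"angular":[0,0,0],"claw":-1},{"slide":[0,0,-1.2],"angular":[0,0,0],"claw":-1},{"slide":[0,0,-2],"angular":[0,0,0],"claw":-1},{"slide":[0,0,-2.5],"angular":[0,0,0],"claw":-1},{"slide":[0,0,-2.5],"angular":[0,0,0],"claw":-1},{"slide":[0,0,-2.5],"angular":[0,0,0],"claw":-1},{"slide":[0,0,-1.5],"angular":[0,0,0],"claw":-1},{"slide":[0,0,0],"angular":[0,0,0],"claw":-1},{"slide":[0,0,0],"angular":[0,0,0],"claw":-1}]'
python3 - <<'E'
from h import *
im,c=snap("wrist","w5"); im2,c2=snap("side","s5"); im3,c3=snap("top","t5")
s=manip.sense(); print(s["force"].round(1),s["gripper_force"])
r=R.from_quat(s["tool_rot"])
# where does the reader sit in tool: project expected axis points for comparison
W=lambda p:r.apply(p)+s["tcp_pos"]
print("hood rim centre, handle top centre expected px wrist",proj(c,[W([0,0,.0746]),W([0,0,-.0454])]).round(1).tolist(),"side",proj(c2,[W([0,0,.0746]),W([0,0,-.0454])]).round(1).tolist())
cv2.imwrite("pics/w5b.png",np.hstack([cv2.resize(im[60:360,156:356],(400,600)),cv2.resize(im2[60:285,190:340],(400,600))]))
mark=np.array([.5526,-.2374,.0836]); n=np.array([.025,.5037,.8635]); n/=np.linalg.norm(n)
# target rot: tool z=-n, tool x nearest world x rotated by present yaw (min turn)
x=r.apply([1,0,0]); z=-n; x=x-z*(x@z); x/=np.linalg.norm(x); Rt=R.from_matrix(np.column_stack([x,np.cross(z,x),z]))
np.save("Rt.npy",Rt.as_quat())
print(delta(mark+n*(.05+.0746+.05),Rt), (mark+n*(.1746)).round(4))
E
```

```text
t: 7.52
tcp_pos: [0.5446, 0.0014, 0.2156]
tool_rot: [0.998, -0.071, 0.0, 0.0]
force: [-1.0, 0.8, -3.1]
finger_gap: 0.345
gripper_force: 59.5
[ 0.5  0.7 -2.7] 59.52096104621887
hood rim centre, handle top centre expected px wrist [[256.3, 203.3], [256.5, 305.4]] side [[276.2, 181.6], [277.7, 139.5]]
(array([ 3.47, 14.76, -2.1 ]), array([-0.527 ,  0.0484, -0.0131])) [ 0.557  -0.1495  0.2344]
```

View pics/w5b.png

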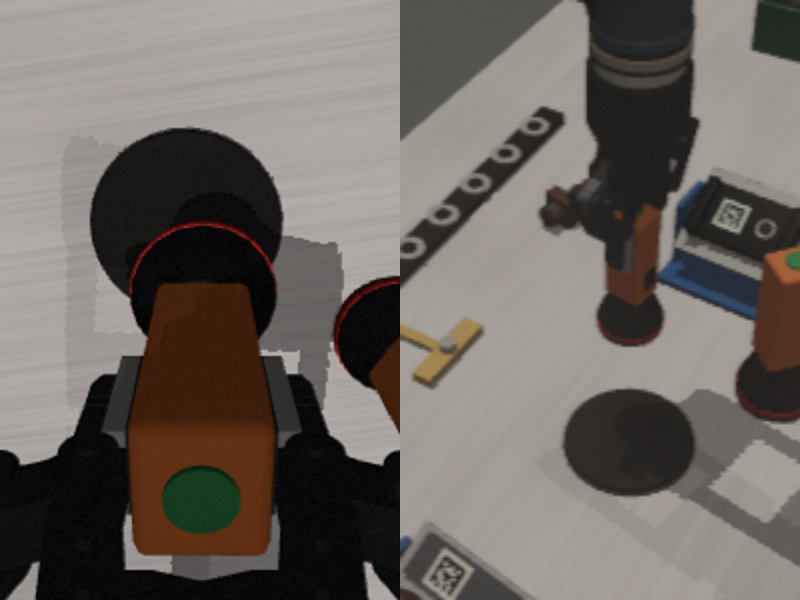

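The reader is held upright, with the hood about 130 mm clear of the pad. The dot is at crop (201,499), and the rim is centred at column 203 as predicted. The pad is still in place. Now moving to a 100 mm standoff.

```bash
python3 -m creep '[{"slide":[0.5,1.5,-0.42],"angular":[0,0,0],"claw":-1},{"slide":[0.69,2.7,-0.42],"angular":[0,0,0],"claw":-1},{"slide":[0.69,3,-0.42],"angular":[0,0,0],"claw":-1},{"slide":[0.69,3,-0.42],"angular":[0,0,0],"claw":-1},{"slide":[0.5,2.7,-0.42],"angular":[0,0,0],"claw":-1},{"slide":[0.4,1.86,0],"angular":[0,0,0],"claw":-1},{"slide":[0,0,0],"angular":[-0.05,0.005,0],"claw":-1},{"slide":[0,0,0],"angular":[-0.08,0.007,-0.002],"claw":-1},{"slide":[0,0,0],"angular":[-0.08,0.007,-0.002],"claw":-1},{"slide":[0,0,0],"angular":[-0.08,0.007,-0.002],"claw":-1}]'
python3 -m creep '[{"slide":[0,0,0],"angular":[-0.08,0.007,-0.002],"claw":-1},{"slide":[0,0,0],"angular":[-0.08,0.007,-0.002],"claw":-1},{"slide":[0,0,0],"angular":[-0.077,0.008,-0.003],"claw":-1},{"slide":[0,0,0],"angular":[0,0,0],"claw":-1},{"slide":[0,0,0],"angular":[0,0,0],"claw":-1},{"slide":[0,0,0],"angular":[0,0,0],"claw":-1}]'
python3 - <<'E'
from h import *
im,c=snap("wrist","w6"); im2,c2=snap("side","s6"); im3,c3=snap("top","t6")
s=manip.sense(); r=R.from_quat(s["tool_rot"])
mark=np.array([.5526,-.2374,.0836]); n=np.array([.025,.5037,.8635]); n/=np.linalg.norm(n)
print(s["q"].round(3),delta(mark+n*.1746,R.from_quat(np.load("Rt.npy"))))
a=np.linspace(0,2*np.pi,60)
ring=lambda z,rad:np.c_[rad*np.cos(a),rad*np.sin(a),0*a+z]
W=lambda p:r.apply(p)+s["tcp_pos"]
sq=np.array([[.5526,-.2374,.0836]])
out=[]
for I,cc,b in ((im,c,(156,60)),(im2,c2,(240,30))):
    o=cv2.resize(I,None,fx=4,fy=4,interpolation=cv2.INTER_CUBIC); o=cv2.convertScaleAbs(o,alpha=1.4)
    for z,rad in ((.0746,.028),(.0626,.028)): cv2.polylines(o,[(proj(cc,W(ring(z,rad)))*4+1.5).astype(np.int32)],True,(0,255,0),1)
    cv2.polylines(o,[(proj(cc,W(np.array([[.017,.015,-.0454],[-.017,.015,-.0454],[-.017,-.015,-.0454],[.017,-.015,-.0454]])))*4+1.5).astype(np.int32)],True,(255,255,0),1)
    for p in (mark,mark+n*.05): cv2.circle(o,tuple((proj(cc,p)[0]*4+1.5).astype(int)),4,(255,0,255),1)
    cv2.line(o,*[tuple((proj(cc,W([[0,0,z]]))[0]*4+1.5).astype(int)) for z in (.0746,.1746)],(0,255,255),1)
    out.append(o[b[1]*4:b[1]*4+1200,b[0]*4:b[0]*4+800])
cv2.imwrite("pics/w6b.png",cv2.resize(np.hstack(out),(800,600),interpolation=cv2.INTER_AREA))
E
```

```text
t: 8.5
tcp_pos: [0.5574, -0.1501, 0.2346]
tool_rot: [0.987, -0.067, 0.001, 0.146]
force: [0.4, -0.3, -2.3]
finger_gap: 0.343
gripper_force: 60.4
t: 9.0
tcp_pos: [0.5581, -0.1498, 0.2354]
tool_rot: [0.964, -0.062, 0.004, 0.26]
force: [-0.3, -0.0, -2.4]
finger_gap: 0.341
gripper_force: 60.4
[-0.2    0.491  1.622 -0.619  1.033  1.826] (array([-0.16, -0.19,  0.12]), array([-0.0004, -0.0022, -0.0033]))
```

View pics/w6b.png

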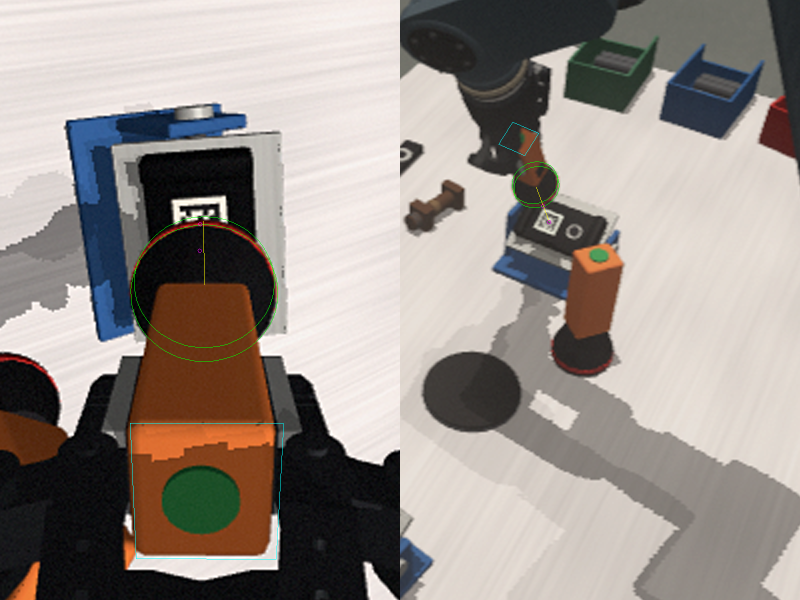

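The overlay shows the hood rim about 8 display pixels lower than predicted, at (203,225). That means the hood sits about 2 mm towards tool -x, while its width and side view match. I'll compensate and close in.

```bash
python3 -m creep '[{"slide":[0,-0.1,0.8],"angular":[0,0,-0.003],"claw":-1},{"slide":[0,-0.09,1],"angular":[0,-0.002,0],"claw":-1},{"slide":[0,0,1],"angular":[0,0,0],"claw":-1},{"slide":[0,0,1],"angular":[0,0,0],"claw":-1},{"slide":[0,0,0.8],"angular":[0,0,0],"claw":-1},{"slide":[0,0,0.5],"angular":[0,0,0],"claw":-1},{"slide":[0,0,0],"angular":[0,0,0],"claw":-1},{"slide":[0,0,0],"angular":[0,0,0],"claw":-1},{"slide":[0,0,0],"angular":[0,0,0],"claw":-1}]'
python3 - <<'E'
from h import *
im,c=snap("wrist","w7"); im2,c2=snap("side","s7"); im3,c3=snap("top","t7")
s=manip.sense(); r=R.from_quat(s["tool_rot"])
mark=np.array([.5526,-.2374,.0836]); n=np.array([.025,.5037,.8635]); n/=np.linalg.norm(n)
x=r.apply([1,0,0])
print(s["force"].round(1),"to nominal+1.8mm:",delta(mark+n*.1246+x*.0018,R.from_quat(np.load("Rt.npy"))))
a=np.linspace(0,2*np.pi,60)
ring=np.c_[.028*np.cos(a),.028*np.sin(a),0*a+.0746]
W=lambda p:r.apply(p)+s["tcp_pos"]
out=[]
for I,cc,b,k in ((im,c,(181,100),4),(im2,c2,(268,75),5),(im3,c3,(305,170),5)):
    o=cv2.resize(I,None,fx=k,fy=k,interpolation=cv2.INTER_CUBIC); o=cv2.convertScaleAbs(o,alpha=1.4)
    for dx,col in ((0,(0,255,0)),(-.0018,(255,255,0))): cv2.polylines(o,[(proj(cc,W(ring+[dx,0,0]))*k+k/2-.5).astype(np.int32)],True,col,1)
    cv2.circle(o,tuple((proj(cc,mark)[0]*k+1.5).astype(int)),4,(255,0,255),1)
    out.append(o[b[1]*k:b[1]*k+(600 if k==4 else 300),b[0]*k:b[0]*k+400])
cv2.imwrite("pics/w7b.png",np.hstack([out[0],np.vstack(out[1:])]))
E
```

```text
t: 9.9
tcp_pos: [0.5576, -0.1738, 0.1915]
tool_rot: [0.963, -0.06, 0.004, 0.261]
force: [0.7, -0.1, -2.0]
finger_gap: 0.346
gripper_force: 60.4
[-0.1  0.3 -3. ] to nominal+1.8mm: (array([-0.  ,  0.07,  0.11]), array([ 0.0005, -0.0017,  0.0012]))
```

View pics/w7b.png

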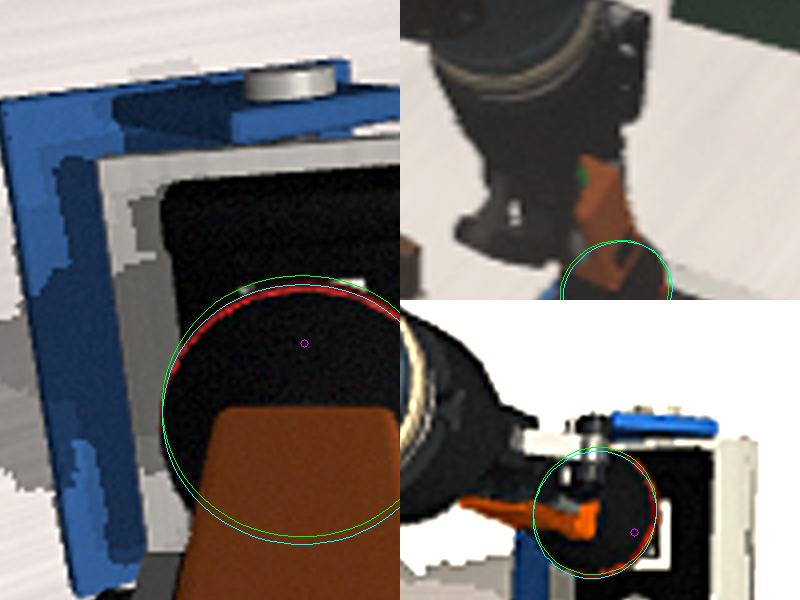

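In the wrist and top views the rim (290 px row; top view right edge (656,512)) fits the predicted ring to about 1 mm. The code's visible edge at (669,535) agrees with the mark at (634,532). I'll make a tiny trim, then hold for about 3.5 s.

```bash
python3 -m creep '[{"slide":[0,0.05,0.1],"angular":[0,0,0],"claw":-1},{"slide":[0,0,0],"angular":[0,0,0],"claw":-1},{"slide":[0,0,0],"angular":[0,0,0],"claw":-1},{"slide":[0,0,0],"angular":[0,0,0],"claw":-1},{"slide":[0,0,0],"angular":[0,0,0],"claw":-1},{"slide":[0,0,0],"angular":[0,0,0],"claw":-1},{"slide":[0,0,0],"angular":[0,0,0],"claw":-1},{"slide":[0,0,0],"angular":[0,0,0],"claw":-1},{"slide":[0,0,0],"angular":[0,0,0],"claw":-1},{"slide":[0,0,0],"angular":[0,0,0],"claw":-1}]'
for i in 1 2 3; do python3 -m creep '[{"slide":[0,0,0],"angular":[0,0,0],"claw":-1},{"slide":[0,0,0],"angular":[0,0,0],"claw":-1},{"slide":[0,0,0],"angular":[0,0,0],"claw":-1},{"slide":[0,0,0],"angular":[0,0,0],"claw":-1},{"slide":[0,0,0],"angular":[0,0,0],"claw":-1},{"slide":[0,0,0],"angular":[0,0,0],"claw":-1},{"slide":[0,0,0],"angular":[0,0,0],"claw":-1},{"slide":[0,0,0],"angular":[0,0,0],"claw":-1},{"slide":[0,0,0],"angular":[0,0,0],"claw":-1},{"slide":[0,0,0],"angular":[0,0,0],"claw":-1}]'; done
python3 - <<'E'
from h import *
s=manip.sense(); r=R.from_quat(s["tool_rot"]); z=r.apply([0,0,1])
mark=np.array([.5526,-.2374,.0836]); n=np.array([.025,.5037,.8635]); n/=np.linalg.norm(n)
print(delta(mark+n*.1246+r.apply([.0018,0,0]),R.from_quat(np.load("Rt.npy"))))
# retreat 6 cm, then upright at yaw -8.1, above pad centre
up=R.from_euler('z',-8.1,degrees=True)*R.from_euler('x',np.pi)
p=s["tcp_pos"]-z*.06; print("retreat pos",p.round(4),"turn",(r.inv()*up).as_rotvec().round(4),"then slide",(up.inv().apply(np.array([.535,.007,.16])-p)*100).round(2))
E
```

```text
t: 10.88
tcp_pos: [0.5572, -0.1748, 0.1907]
tool_rot: [0.963, -0.06, 0.004, 0.261]
force: [-0.2, -0.4, -3.1]
finger_gap: 0.347
gripper_force: 60.4
t: 11.72
tcp_pos: [0.5572, -0.1748, 0.1907]
tool_rot: [0.963, -0.06, 0.004, 0.261]
force: [0.5, -0.4, -3.5]
finger_gap: 0.344
gripper_force: 60.4
t: 12.55
tcp_pos: [0.5572, -0.1748, 0.1907]
tool_rot: [0.963, -0.06, 0.004, 0.261]
force: [0.6, 0.8, -2.8]
finger_gap: 0.346
gripper_force: 60.4
t: 13.38
tcp_pos: [0.5572, -0.1748, 0.1907]
tool_rot: [0.963, -0.06, 0.004, 0.261]
force: [1.0, 0.0, -2.5]
finger_gap: 0.344
gripper_force: 60.4
(array([ 0.03,  0.03, -0.04]), array([ 0.0004, -0.0005,  0.0014]))
retreat pos [ 0.5587 -0.1445  0.2425] turn [ 0.5271 -0.0447  0.0157] then slide [ -4.48 -14.67   8.25]
```

```bash
python3 -m creep '[{"slide":[0,0,-1],"angular":[0,0,0],"claw":-1},{"slide":[0,0,-2],"angular":[0,0,0],"claw":-1},{"slide":[0,0,-2],"angular":[0,0,0],"claw":-1},{"slide":[0,0,-1],"angular":[0,0,0],"claw":-1},{"slide":[0,0,0],"angular":[0.088,-0.0075,0.0026],"claw":-1},{"slide":[0,0,0],"angular":[0.088,-0.0075,0.0026],"claw":-1},{"slide":[0,0,0],"angular":[0.088,-0.0075,0.0026],"claw":-1},{"slide":[0,0,0],"angular":[0.088,-0.0075,0.0026],"claw":-1},{"slide":[0,0,0],"angular":[0.088,-0.0075,0.0026],"claw":-1},{"slide":[0,0,0],"angular":[0.087,-0.007,0.0026],"claw":-1}]'
python3 -m creep '[{"slide":[-0.6,-2,0],"angular":[0,0,0],"claw":-1},{"slide":[-0.9,-3,0],"angular":[0,0,0],"claw":-1},{"slide":[-0.9,-3,0],"angular":[0,0,0],"claw":-1},{"slide":[-0.9,-3,0],"angular":[0,0,0],"claw":-1},{"slide":[-0.7,-2.2,1],"angular":[0,0,0],"claw":-1},{"slide":[-0.48,-1.47,2],"angular":[0,0,0],"claw":-1},{"slide":[0,0,2.5],"angular":[0,0,0],"claw":-1},{"slide":[0,0,2],"angular":[0,0,0],"claw":-1},{"slide":[0,0,0.75],"angular":[0,0,0],"claw":-1},{"slide":[0,0,0],"angular":[0,0,0],"claw":-1}]'
python3 - <<'E'
from h import *
up=R.from_euler('z',-8.1,degrees=True)*R.from_euler('x',np.pi)
im,c=snap("wrist","w8"); im2,c2=snap("top","t8")
s=manip.sense()
print(s["force"].round(1), delta([.535,.007,.0866],up))
E
```

```text
t: 14.22
tcp_pos: [0.5588, -0.1444, 0.2437]
tool_rot: [0.998, -0.07, 0.001, -0.001]
force: [-0.2, -0.9, -2.5]
finger_gap: 0.344
gripper_force: 60.5
t: 15.05
tcp_pos: [0.5335, 0.0073, 0.1585]
tool_rot: [0.998, -0.07, -0.002, 0.0]
force: [0.2, -0.2, -2.5]
finger_gap: 0.345
gripper_force: 60.9
[ 0.3 -0.7 -2.2] (array([-0.07, -0.02,  7.4 ]), array([ 0.0005, -0.0012,  0.0002]))
```

```bash
python3 -m creep '[{"slide":[0,0,1.8],"angular":[0,0,0],"claw":-1},{"slide":[0,0,1.8],"angular":[0,0,0],"claw":-1},{"slide":[0,0,1.5],"angular":[0,0,0],"claw":-1},{"slide":[0,0,1],"angular":[0,0,0],"claw":-1},{"slide":[0,0,0.5],"angular":[0,0,0],"claw":-1},{"slide":[0,0,0.3],"angular":[0,0,0],"claw":-1},{"slide":[0,0,0.2],"angular":[0,0,0],"claw":-1},{"slide":[0,0,0.1],"angular":[0,0,0],"claw":-1},{"slide":[0,0,0],"angular":[0,0,0],"claw":-1},{"slide":[0,0,0],"angular":[0,0,0],"claw":-1}]'
python3 -m creep '[{"slide":[0,0,0.05],"angular":[0,0,0],"claw":-1},{"slide":[0,0,0.05],"angular":[0,0,0],"claw":-1},{"slide":[0,0,0],"angular":[0,0,0],"claw":-1}]'
```

```text
t: 15.98
tcp_pos: [0.5354, 0.0069, 0.0885]
tool_rot: [0.998, -0.071, 0.001, 0.0]
force: [-0.5, -0.4, -2.6]
finger_gap: 0.343
gripper_force: 61.1
t: 16.23
tcp_pos: [0.535, 0.007, 0.0871]
tool_rot: [0.998, -0.071, 0.0, 0.0]
force: [0.3, -0.8, -2.3]
finger_gap: 0.344
gripper_force: 61.1
```

```bash
python3 -m creep '[{"slide":[0,0,0.05],"angular":[0,0,0],"claw":-1},{"slide":[0,0,0.05],"angular":[0,0,0],"claw":-1},{"slide":[0,0,0],"angular":[0,0,0],"claw":-1}]'
python3 -m creep '[{"slide":[0,0,0.05],"angular":[0,0,0],"claw":-1},{"slide":[0,0,0],"angular":[0,0,0],"claw":-1},{"slide":[0,0,0],"angular":[0,0,0],"claw":-1}]'
```

```text
t: 16.48
tcp_pos: [0.5349, 0.007, 0.0859]
tool_rot: [0.998, -0.071, -0.0, 0.0]
force: [0.3, -0.4, -2.3]
finger_gap: 0.341
gripper_force: 61.1
t: 16.73
tcp_pos: [0.535, 0.007, 0.0854]
tool_rot: [0.998, -0.071, 0.0, 0.0]
force: [0.1, 0.3, -2.0]
finger_gap: 0.34
gripper_force: 61.1
```

```bash
python3 -m creep '[{"slide":[0,0,0.05],"angular":[0,0,0],"claw":-1},{"slide":[0,0,0],"angular":[0,0,0],"claw":-1},{"slide":[0,0,0],"angular":[0,0,0],"claw":-1}]'
python3 -m creep '[{"slide":[0,0,0.04],"angular":[0,0,0],"claw":-1},{"slide":[0,0,0],"angular":[0,0,0],"claw":-1},{"slide":[0,0,0],"angular":[0,0,0],"claw":-1}]'
```

```text
t: 16.98
tcp_pos: [0.535, 0.007, 0.085]
tool_rot: [0.998, -0.071, 0.0, 0.0]
force: [1.0, -0.4, -2.6]
finger_gap: 0.342
gripper_force: 61.1
t: 17.23
tcp_pos: [0.5351, 0.007, 0.0846]
tool_rot: [0.998, -0.071, 0.0, 0.0]
force: [0.3, 0.4, -2.7]
finger_gap: 0.342
gripper_force: 61.2
```

```bash
for i in 1 2; do python3 -m creep '[{"slide":[0,0,0.04],"angular":[0,0,0],"claw":-1},{"slide":[0,0,0],"angular":[0,0,0],"claw":-1},{"slide":[0,0,0],"angular":[0,0,0],"claw":-1}]' | grep -E "tcp|^force"; done
```

```text
tcp_pos: [0.5351, 0.007, 0.0846]
force: [-1.1, -1.3, 2.4]
tcp_pos: [0.5351, 0.0069, 0.0846]
force: [-1.6, -0.3, 5.6]
```

Contact is made, about 5 to 8 N. I'll relieve it slightly, let go and back off straight up.

```bash
python3 -m creep '[{"slide":[0,0,-0.03],"angular":[0,0,0],"claw":-1},{"slide":[0,0,0],"angular":[0,0,0],"claw":-0.28},{"slide":[0,0,0],"angular":[0,0,0],"claw":-0.2},{"slide":[0,0,0],"angular":[0,0,0],"claw":-0.1},{"slide":[0,0,0],"angular":[0,0,0],"claw":0.2},{"slide":[0,0,0],"angular":[0,0,0],"claw":0.6},{"slide":[0,0,0],"angular":[0,0,0],"claw":1},{"slide":[0,0,0],"angular":[0,0,0],"claw":1},{"slide":[0,0,0],"angular":[0,0,0],"claw":1},{"slide":[0,0,0],"angular":[0,0,0],"claw":1}]' 20
python3 -m creep '[{"slide":[0,0,-0.5],"angular":[0,0,0],"claw":1},{"slide":[0,0,-1],"angular":[0,0,0],"claw":1},{"slide":[0,0,-2],"angular":[0,0,0],"claw":1},{"slide":[0,0,-2.5],"angular":[0,0,0],"claw":1},{"slide":[0,0,-3],"angular":[0,0,0],"claw":1},{"slide":[0,0,-3],"angular":[0,0,0],"claw":1},{"slide":[0,0,-3],"angular":[0,0,0],"claw":1},{"slide":[-1,0,-1],"angular":[0,0,0],"claw":1},{"slide":[0,0,0],"angular":[0,0,0],"claw":1},{"slide":[0,0,0],"angular":[0,0,0],"claw":1}]'
python3 - <<'E'
from h import *
im,c=snap("wrist","w9"); im2,c2=snap("side","s9")
cv2.imwrite("pics/w9b.png",np.hstack([cv2.resize(im,(400,300)),cv2.resize(im2,(400,300))]))
E
```

```text
t: 18.57
tcp_pos: [0.535, 0.007, 0.0841]
tool_rot: [0.998, -0.071, 0.0, 0.0]
force: [-0.0, -0.4, 0.0]
finger_gap: 0.998
gripper_force: 0.0
t: 19.4
tcp_pos: [0.5249, 0.0085, 0.2452]
tool_rot: [0.998, -0.071, 0.001, 0.0]
force: [-0.8, 0.4, -0.0]
finger_gap: 1.002
gripper_force: 0.0
```

View pics/w9b.png

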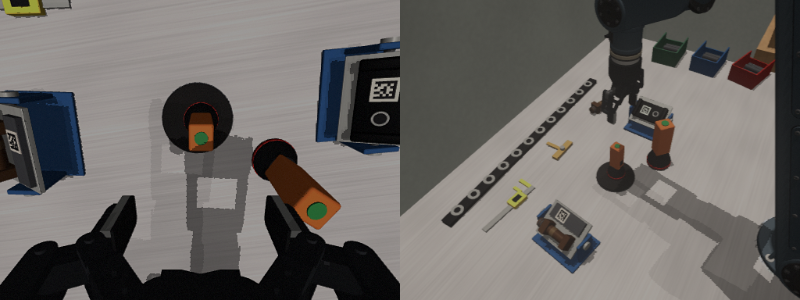

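The reader stands upright on the pad, with its dot at (201,137) and its hood inside the pad disc. The gripper is clear and everything else is in place, so I'm handing in.

```bash
python3 -c "
from station import ticket
print(ticket.sign_off())"
```

```text
the job is handed in; nothing more can be done
None
```

The job is handed in: by my camera measurements the code reader was held square to the clip's code at about 50 mm for over 3 s without touching the clip, then stood back upright on its pad and released, taking about 19 s in all; no verdict was returned.

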